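# Fit the tie-down stud in its rail and pull-test it

### The job

Drop the tie-down stud into the square opening of the T-slot rail, slide it fully home to the closed end of the slot, then pull it straight up against the lips with about 12 N, held steadily for at least two seconds, to prove that the joint holds. Then let it down gently and leave it released, upright and fully home in the rail. Keep the force on the rail below 20 N at all times and do not disturb the rubber stamp, the larger brass weight or the blue-capped vial.

Things in the scene. Friction and masses are not known exactly. Their poses are not given: they have to be found in the camera images.
- stud: Loose tie-down stud, 63 mm tall, about 0.12 kg, round, standing upright on the table: a steel disc head 26 mm across (z 0 to 6 mm), above it a bare neck 12 mm across (to z = 19 mm), then a plain black grip 30 mm across (to z = 63 mm). Origin at the centre of the head's underside, z up along its axis.
- rail: Grey T-slot rail, 130 x 64 x 22 mm, screwed to the table, rigid. Origin at the centre of its underside; x runs along the slot from the square opening to the closed end, z up. Top plate 8 mm thick (z 14 to 22 mm), its lips overhang a cavity 34 mm wide, floor at z = 4 mm. With the head on that floor the stud lifts freely by 4 mm, then its head bears on the lips, rigidly.
- rail_entry (a point): Centre of the 31 x 31 mm square opening that lets the stud's head in, level with the rail's top face (rail x = -30 mm, z = 22 mm); axes as the rail's.
- rail_end (a point): Point where the stud's axis stands when its neck is fully home against the closed end of the slot, level with the top face (rail x = +25 mm, y = 0, z = 22 mm); axes as the rail's. The slot is 15 mm wide, lies on rail y = 0 and runs from the opening to x = +31 mm.
- rubber_stamp: Bystander: wooden hand stamp with a turned handle, 28 x 52 x 76 mm, origin at the centre of its underside.
- weight_200: Bystander: brass check weight with a knob, 29 mm across and 30 mm tall, the larger of two, origin at the centre of its underside.
- vial1: Bystander: small white vial with a blue cap, 26 mm across and 52 mm tall, origin at the centre of its underside.
Not all that is in view belongs to the job. Leave any green or orange look-alike of the stud alone.

How it is judged (in metres and radians):
On the way, in this order (a step that is already met when the one before it is completed fails the run):
1. the stud's head is in the rail's square opening, below the lips (z of stud in the frame of rail below 0.008 m and horizontal distance between stud and rail_entry below 0.007 m), for 0.1 s.
2. the stud is slid home to the closed end of the slot, within 3 mm (z of stud in the frame of rail below 0.01 m and horizontal distance between stud and rail_end below 0.003 m), for 0.2 s.
3. the stud is pulled straight up against the lips, at the closed end of the slot, with 9 to 16 N kept up for 1.5 s (z of stud in the frame of rail above 0.0065 m and horizontal distance between stud and rail_end below 0.006 m and angle between stud's own z axis and vertical below 0.15 rad and contact force between stud and rail between 9 and 16 N), for 1.5 s.
At the end, for the whole second after the job is handed in: The stud stands released, at rest and upright (within 0.08 rad) in the rail, its head down on the cavity floor (within 1.5 mm) and its axis within 6 mm of the fully home position at the closed end of the slot (z of stud in the frame of rail between 0.002 and 0.0055 m and horizontal distance between stud and rail_end below 0.006 m and angle between stud's own z axis and vertical below 0.08 rad and linear speed of stud below 0.01 m/s); the robot touches nothing.
It fails at once if more than 20 N between stud and rail (contact force between stud and rail above 20 N).
It fails at once if robot presses the rail with more than 20 N (contact force between the fingers and rail above 20 N).
It fails at once if a bystander is moved more than 20 mm or knocked over (distance of any of rubber_stamp, weight_200, vial1 from where it was at the start of the episode above 0.02 m or angle between any of rubber_stamp, weight_200, vial1's own z axis and vertical above 0.5 rad).
It also fails if it takes over 58 s, if anything falls off the work surface, if the arm or the gripper's body presses on something with over 40 N, if the wrist force passes 120 N, or if a joint passes its speed limit or range.

### The arm

A 6-joint arm with a two-finger parallel gripper is mounted at the origin on a cart in front of the work surface, level with it; the furniture and walls round the work are solid. World frame = base frame: x ahead of the robot, y to its left, z up, the work surface at z = 0. Lengths are in mm, angles in rad, forces in N, time in s.
With the tool pointing down it reaches from about 350 to 775 mm from the base axis. Payload 7.3 kg.
Tool frame: the origin (TCP) lies at the very end of the fingers, on their centre line; the grasp point (between the pads) lies bot.grip_point_offset behind it (bot.grip_point_offset is the distance from the TCP to the grasp point, in mm); z points along the fingers, y is the line along which they close (so a half turn about z gives the same grasp; the last joint's range is limited). The gripper opens to 92 mm and grips with 3 to 60 N. Pads are 19 mm wide; open, the fingers measure 130 mm over their backs; the gripper's body (75 mm by 190 mm) begins 47 mm behind the grasp point.
Start: joints at [1.167, 0.342, 1.524, -0, 1.275, -0.146], TCP at [133.835, 507.674, 226.741] pointing down, gripper open.
Joint ranges: [-2.53, 2.53], [-0.77, 2.02], [0.04, 2.7], [-1, 4.14], [0.28, 2.66], [-3.11, 3.11]. Speed limits (rad/s): [2.57, 2.57, 3.14, 3.14, 3.14, 3.14].

### API

Orientations are given as [roll, pitch, yaw] about the fixed x, y, z axes, in that order (R = Rz(yaw) Ry(pitch) Rx(roll)).
In Python, from plant import bot gives the robot as it stands. The module is installed in compiled form; this text tells all that it offers.
- The arm moves only by the tool carry_out, never from a script. Its argument "plan" is a list of rows, each an object of numbers: "tx", "ty", "tz": the shift along the world's x, y, z in mm; "rx", "ry", "rz": the turn, a rotation vector about the world's x, y, z in rad. A call has 1 to 12 rows; each row shifts and turns the commanded pose from where the row before left it; what a row does not reach is not made up. A row lasts 1/10 s, in which the tool goes at most 50 mm and 8.59 degrees, less where a joint would pass 70% of its speed; a pose out of reach is approached as far as the arm can. A call with a gripper value outside its range is refused whole. "gripper" is the closure, from 0 (fully open) to 1 (shut), set as the call begins (left out, the last holds). The fingers move at their own pace and stop on an object; the grip force is fixed at half the most. Time passes only in rows, so rows that do not move let the fingers close. It gives the time, the measured TCP pose, the force, the opening and the grip force at its end, in the units of the state.
- bot.get_obs(): the state, without advancing time (a new reading comes with each control period).
- bot.capture(name): name is "scene" or "top"; returns the picture (400x640x3 uint8, red, green, blue); there is no depth.
- bot.camera_model(name): a dict with "camera_matrix" (3x3 intrinsics, pixels), "dist" ([k1, k2, p1, p2, k3] as OpenCV has them; the pictures are not rectified), "R" (3x3) and "t" (3): a world point X has camera coordinates R X + t. Camera axes: x right, y down, z forward; pixel columns grow to the right and rows downward; lengths in mm; the calibration is good to about 2 mm. A picture is of the moment at which its call begins. camera_model takes no time and is no camera call.
- bot.close_job(): hands the job in; it is judged then, once.
The state is a dict: "time": time; "joint_positions": joint angles; "dq": joint speeds; "tau": joint torques, N m; "tool_pos": TCP position; "tcp_rot": TCP orientation; "contact_force": force on the tool from outside, world axes, zero at the start; "moment": the same for the moment, N m; "grip_width": finger opening in mm; "finger_force": force on a finger pad.
Only numpy, scipy, OpenCV 4.12 (cv2) and the standard library are available. Lean on these libraries where they do the work, as an engineer would, in place of code of your own. Each camera call takes 0.05 s, during which the arm holds its last target. There are 200 camera calls.

## Working session

There is one attempt and no reset: what is moved stays moved. The work goes in short steps, Python scripts to look and compute and a tool call to move; the robot and the scene stay as the last step left them, time stands still between calls to the robot, and variables do not carry over. Pictures are saved under pics/ and viewed, at most 10 in all, crops included, and the job is handed in when it is done.

Besides the shell and the picture viewer there is one more tool, called after "Request:" by a JSON object that holds its "method" and its "body". carry_out: Moves the arm, as the interface text tells. Its arguments: {"type":"object","properties":{"plan":{"type":"array"},"gripper":{"type":"number"}},"required":["plan"]}

```bash
mkdir -p pics; python3 - <<'E'
from plant import bot
import cv2,numpy as np
for n in("scene","top"):
    im=bot.capture(n); cv2.imwrite(f"pics/{n}0.png",im[:,:,::-1])
    c=bot.camera_model(n); print(n,{k:np.round(v,3).tolist() for k,v in c.items()})
print(bot.grip_point_offset,bot.get_obs())
E
```

```text
scene {'camera_matrix': [[441.534, 0.0, 320.614], [0.0, 441.534, 203.951], [0.0, 0.0, 1.0]], 'dist': [-0.044, 0.0, 0.0, 0.0, 0.0], 'R': [[0.693, -0.721, 0.019], [-0.449, -0.452, -0.771], [0.564, 0.525, -0.637]], 't': [-267.799, 319.72, 549.336]}
top {'camera_matrix': [[472.27, 0.0, 318.496], [0.0, 472.27, 201.001], [0.0, 0.0, 1.0]], 'dist': [-0.123, 0.0, 0.0, 0.0, 0.0], 'R': [[-0.024, -1.0, -0.004], [-0.997, 0.024, -0.069], [0.069, 0.003, -0.998]], 't': [124.343, 501.032, 865.888]}
18.8 {'time': 0.1, 'joint_positions': array([ 1.16701068e+00,  3.42671356e-01,  1.52491829e+00,  2.11028425e-05,
        1.27541990e+00, -1.45990347e-01]), 'dq': array([-0.00080385, -0.00073584, -0.00227556, -0.00225301,  0.00013566,
        0.00059518]), 'tau': array([ 1.52786553e-03, -4.32000947e+01, -2.44693029e+01,  7.19767646e-02,
        5.26841905e-02, -3.78176628e-05]), 'tool_pos': array([133.66986218, 507.31836784, 226.10608482]), 'tcp_rot': array([-3.14019377e+00, -2.26084010e-04,  2.88379104e+00]), 'contact_force': array([-0.08363341,  0.35671272,  0.21943152]), 'moment': array([0.00663771, 0.03085219, 0.02951252]), 'finger_force': 0.0, 'grip_width': 91.62376544334359}
```

View pics/scene0.png

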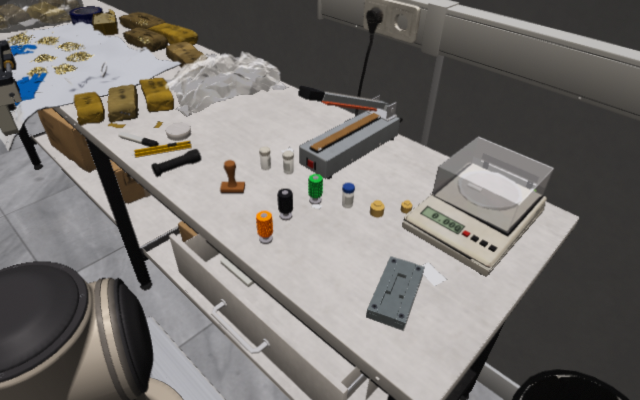

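View pics/top0.png

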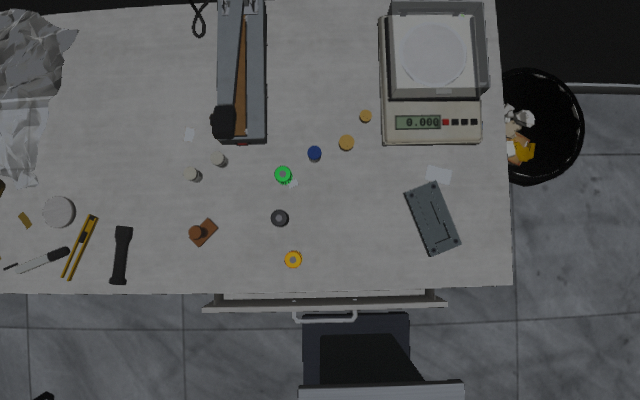

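The black stud is at about (279,217) in the top view and (286,200) in the scene view. The rail is at (432,218) in the top view. The vial is at (314,153) and the weights at (346,143) and (365,116). I need a closer look at the rail to see which end has the opening.

```bash
cat > h.py <<'E'
from plant import bot
import cv2,numpy as np
def ray(n,uv,z):
    """world points of pixels uv on the plane at height z"""
    c=bot.camera_model(n); R=np.array(c["R"]);t=np.array(c["t"])
    p=cv2.undistortPoints(np.float64(uv).reshape(-1,1,2),np.array(c["camera_matrix"]),np.array(c["dist"])).reshape(-1,2)
    d=np.c_[p,np.ones(len(p))]@R; o=-R.T@t
    return o+d*((z-o[2])/d[:,2])[:,None]
def proj(n,X):
    c=bot.camera_model(n)
    return cv2.projectPoints(np.float64(X).reshape(-1,1,3),cv2.Rodrigues(np.array(c["R"]))[0],np.array(c["t"]),np.array(c["camera_matrix"]),np.array(c["dist"]))[0].reshape(-1,2)
E
python3 - <<'E'
from h import *
t=cv2.imread("pics/top0.png");s=cv2.imread("pics/scene0.png")
a=cv2.resize(t[170:270,390:480],None,fx=4.4,fy=4.4,interpolation=2)
b=cv2.resize(s[245:335,355:435],None,fx=4.4,fy=4.4,interpolation=2)
o=np.zeros((440,a.shape[1]+b.shape[1],3),np.uint8);o[:a.shape[0],:a.shape[1]]=a;o[:b.shape[0],a.shape[1]:]=b
cv2.imwrite("pics/rail.png",o)
c=cv2.resize(t[190:245,250:310],None,fx=6,fy=6,interpolation=2)
d=cv2.resize(s[175:230,260:310],None,fx=6,fy=6,interpolation=2)
cv2.imwrite("pics/stud.png",np.hstack([c,d]))
for n,uv in(("top",(279,217)),("scene",(286,192))): print(ray(n,[uv],63))
print(ray("top",[(434,181),(461,242),(429,256),(404,193)],22), ray("top",[(314,153)],52),ray("top",[(346,143)],30),ray("top",[(283,174)],63),ray("top",[(293,259)],63))
E
```

```text
[[474.04274271 182.70208568  63.        ]]
[[474.22220599 180.64170812  63.        ]]
[[ 535.96335295 -105.78897392   22.        ]
 [ 420.21531301 -152.5548993    22.        ]
 [ 396.03935502  -90.91538403   22.        ]
 [ 514.68343807  -48.05653114   22.        ]] [[588.91878904 118.09786983  52.        ]] [[610.1345217   58.24370257  30.        ]] [[550.57039672 174.16564475  63.        ]] [[399.34248671 159.45238437  63.        ]]
```

View pics/rail.png

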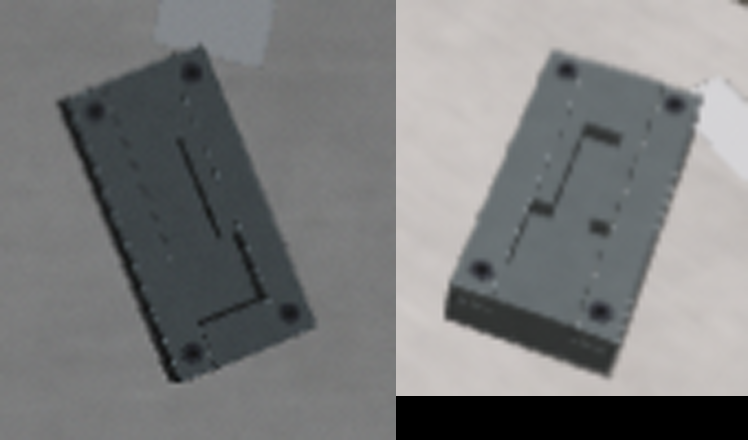

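View pics/stud.png

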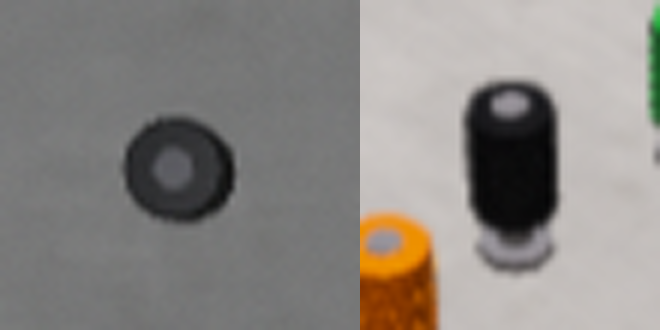

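Both crops show the rail's square opening at the end nearer the robot (lower right in the top view), with the slot running away from the robot. The stud's light top spot is at about (278.4,217.6) in the top view and (284.6,191.9) in the scene view. Next I'll refine the screw holes and the spot.

```bash
cat >> h.py <<'E'
def blob(im,uv,r,dark):
    """sub-pixel centroid of the dark/light spot near uv"""
    g=cv2.cvtColor(im,cv2.COLOR_BGR2GRAY).astype(float)
    x,y=np.round(uv).astype(int); w=g[y-r:y+r+1,x-r:x+r+1]; m=np.median(w)
    w=np.clip(m-8-w if dark else w-m-8,0,None); Y,X=np.mgrid[-r:r+1,-r:r+1]
    return np.array([x+(w*X).sum()/w.sum(),y+(w*Y).sum()/w.sum()])
def tri(uvt,uvs):
    P=[];q=[]
    for n,u in(("top",uvt),("scene",uvs)):
        c=bot.camera_model(n);P.append(np.c_[c["R"],c["t"]])
        q.append(cv2.undistortPoints(np.float64(u).reshape(-1,1,2),np.array(c["camera_matrix"]),np.array(c["dist"])).reshape(-1,2).T)
    X=cv2.triangulatePoints(P[0],P[1],q[0],q[1]);return (X[:3]/X[3]).T
E
python3 - <<'E'
from h import *
t=cv2.imread("pics/top0.png");s=cv2.imread("pics/scene0.png")
cr=lambda p,o:(np.array(p)+.5)/4.4-.5+o
ht=np.array([blob(t,cr(p,[390,170]),3,1) for p in[(192,72),(96,111),(290,313),(193,353)]])
# same order: far-right, far-left, near-right, near-left -> scene
hs=np.array([blob(s,cr(p,[355-90,245]),3,1) if 0 else blob(s,cr((p[0]-396,p[1]),[355,245]),3,1) for p in[(674,104),(567,69),(600,312),(482,270)]])
print(ht,hs)
A=ray("top",ht,22);B=ray("scene",hs,22);C=tri(ht,hs)
for n,h in(("top",A),("scene",B),("tri",C)):
    ax=h[:2].mean(0)-h[2:].mean(0); print(n,h.mean(0).round(1),"yaw",np.arctan2(ax[1],ax[0]),np.linalg.norm(ax),np.linalg.norm(h[0]-h[1]))
# rail outline in top picture as a check
st=blob(t,(278,218),5,0);ss=blob(s,(285,192),4,0)
print(st,ss,ray("top",[st],63),ray("scene",[ss],63),tri([st],[ss]))
E
```

```text
[[433.10820896 186.06343284]
 [411.23809524 194.83597884]
 [455.33762058 240.67202572]
 [433.21404682 249.76923077]] [[417.82857143 268.33846154]
 [393.33479212 260.58643326]
 [400.87553648 315.48283262]
 [374.02272727 305.90454545]]
top [ 466.9 -101.6   22. ] yaw 0.3512589553602387 110.21749623611102 44.88009945870846
scene [ 466.1 -102.    22. ] yaw 0.3531985117747147 109.87699393791482 44.952216258232276
tri [ 466.9 -101.7   21.1] yaw 0.3522038166165937 110.26846973691909 44.9834007323193
[278.47634409 217.67741935] [284.74628396 190.41414659] [[472.86371461 183.65487229  63.        ]] [[475.92117962 186.14459834  63.        ]] [[472.95537782 183.17530234  66.25993953]]
```

Request:
{"method": "carry_out", "body": {"plan": [{"tx": 28, "ty": -27, "tz": -8}, {"tx": 28, "ty": -27, "tz": -8}, {"tx": 28, "ty": -27, "tz": -8}, {"tx": 28, "ty": -27, "tz": -8}, {"tx": 28, "ty": -27, "tz": -8}, {"tx": 28, "ty": -27, "tz": -8}, {"tx": 28, "ty": -27, "tz": -8}, {"tx": 28, "ty": -27, "tz": -8}, {"tx": 28, "ty": -27, "tz": -8}, {"tx": 28, "ty": -27, "tz": -8}, {"tx": 30, "ty": -27, "tz": -8}, {"tx": 30, "ty": -27, "tz": -8}], "gripper": 0}}

```text
invalid input at $.plan[0]: expected keys tx, ty, tz, rx, ry, rz
```

All six keys are required in each row.

Request:
{"method": "carry_out", "body": {"plan": [{"tx": 28, "ty": -27, "tz": -8, "rx": 0, "ry": 0, "rz": 0}, {"tx": 28, "ty": -27, "tz": -8, "rx": 0, "ry": 0, "rz": 0}, {"tx": 28, "ty": -27, "tz": -8, "rx": 0, "ry": 0, "rz": 0}, {"tx": 28, "ty": -27, "tz": -8, "rx": 0, "ry": 0, "rz": 0}, {"tx": 28, "ty": -27, "tz": -8, "rx": 0, "ry": 0, "rz": 0}, {"tx": 28, "ty": -27, "tz": -8, "rx": 0, "ry": 0, "rz": 0}, {"tx": 28, "ty": -27, "tz": -8, "rx": 0, "ry": 0, "rz": 0}, {"tx": 28, "ty": -27, "tz": -8, "rx": 0, "ry": 0, "rz": 0}, {"tx": 28, "ty": -27, "tz": -8, "rx": 0, "ry": 0, "rz": 0}, {"tx": 28, "ty": -27, "tz": -8, "rx": 0, "ry": 0, "rz": 0}, {"tx": 30, "ty": -27, "tz": -8, "rx": 0, "ry": 0, "rz": 0}, {"tx": 30, "ty": -27, "tz": -8, "rx": 0, "ry": 0, "rz": 0}], "gripper": 0}}

```text
time: 1.3
tool_pos: [474.7, 182.3, 130.2]
tcp_rot: [-3.142, -0.001, 2.884]
contact_force: [-0.3, 1.3, -0.2]
grip_width: 91.7
finger_force: 0.0
```

Request:
{"method": "carry_out", "body": {"plan": [{"tx": -1, "ty": 1, "tz": -20, "rx": 0, "ry": 0, "rz": 0}, {"tx": 0, "ty": 0, "tz": -25, "rx": 0, "ry": 0, "rz": 0}, {"tx": 0, "ty": 0, "tz": -25, "rx": 0, "ry": 0, "rz": 0}, {"tx": 0, "ty": 0, "tz": -20, "rx": 0, "ry": 0, "rz": 0}, {"tx": 0, "ty": 0, "tz": -10, "rx": 0, "ry": 0, "rz": 0}, {"tx": 0, "ty": 0, "tz": -4, "rx": 0, "ry": 0, "rz": 0}, {"tx": 0, "ty": 0, "tz": 0, "rx": 0, "ry": 0, "rz": 0}]}}

```text
time: 2.0
tool_pos: [472.9, 184.7, 26.7]
tcp_rot: [-3.142, -0.0, 2.884]
contact_force: [-0.0, -0.1, 0.3]
grip_width: 92.0
finger_force: 0.0
```

Request:
{"method": "carry_out", "body": {"plan": [{"tx": 0, "ty": 0, "tz": 0, "rx": 0, "ry": 0, "rz": 0}, {"tx": 0, "ty": 0, "tz": 0, "rx": 0, "ry": 0, "rz": 0}, {"tx": 0, "ty": 0, "tz": 0, "rx": 0, "ry": 0, "rz": 0}, {"tx": 0, "ty": 0, "tz": 0, "rx": 0, "ry": 0, "rz": 0}, {"tx": 0, "ty": 0, "tz": 0, "rx": 0, "ry": 0, "rz": 0}, {"tx": 0, "ty": 0, "tz": 0, "rx": 0, "ry": 0, "rz": 0}, {"tx": 0, "ty": 0, "tz": 0, "rx": 0, "ry": 0, "rz": 0}, {"tx": 0, "ty": 0, "tz": 0, "rx": 0, "ry": 0, "rz": 0}], "gripper": 1}}

```text
time: 2.8
tool_pos: [472.8, 184.6, 26.7]
tcp_rot: [-3.141, -0.0, 2.884]
contact_force: [-0.2, -1.8, 1.9]
grip_width: 32.5
finger_force: 1.1
```

Request:
{"method": "carry_out", "body": {"plan": [{"tx": 0, "ty": 0, "tz": 0, "rx": 0, "ry": 0, "rz": 0}, {"tx": 0, "ty": 0, "tz": 0, "rx": 0, "ry": 0, "rz": 0}, {"tx": 0, "ty": 0, "tz": 0, "rx": 0, "ry": 0, "rz": 0}, {"tx": 0, "ty": 0, "tz": 0, "rx": 0, "ry": 0, "rz": 0}]}}

```text
time: 3.2
tool_pos: [472.8, 184.6, 26.7]
tcp_rot: [-3.141, -0.0, 2.884]
contact_force: [-0.5, -2.6, 1.2]
grip_width: 29.3
finger_force: 30.0
```

Request:
{"method": "carry_out", "body": {"plan": [{"tx": 0, "ty": 0, "tz": 10, "rx": 0, "ry": 0, "rz": 0}, {"tx": 0, "ty": 0, "tz": 20, "rx": 0, "ry": 0, "rz": 0}, {"tx": 0, "ty": 0, "tz": 20, "rx": 0, "ry": 0, "rz": 0}, {"tx": 0, "ty": 0, "tz": 10, "rx": 0, "ry": 0, "rz": 0}, {"tx": 0, "ty": 0, "tz": 0, "rx": 0, "ry": 0, "rz": 0}]}}

```text
time: 3.7
tool_pos: [473.8, 185.0, 88.3]
tcp_rot: [3.14, 0.003, 2.884]
contact_force: [-0.1, 0.1, -1.7]
grip_width: 29.5
finger_force: 30.0
```

Request:
{"method": "carry_out", "body": {"plan": [{"tx": -3, "ty": -15, "tz": 0, "rx": 0, "ry": 0, "rz": 0}, {"tx": -4, "ty": -30, "tz": 0, "rx": 0, "ry": 0, "rz": 0}, {"tx": -4, "ty": -35, "tz": 0, "rx": 0, "ry": 0, "rz": 0}, {"tx": -4, "ty": -35, "tz": 0, "rx": 0, "ry": 0, "rz": 0}, {"tx": -4, "ty": -35, "tz": 0, "rx": 0, "ry": 0, "rz": 0}, {"tx": -4, "ty": -35, "tz": 0, "rx": 0, "ry": 0, "rz": 0}, {"tx": -4, "ty": -35, "tz": 0, "rx": 0, "ry": 0, "rz": 0}, {"tx": -4, "ty": -35, "tz": 0, "rx": 0, "ry": 0, "rz": 0}, {"tx": -2, "ty": -25, "tz": 0, "rx": 0, "ry": 0, "rz": 0}, {"tx": -2, "ty": -17, "tz": 0, "rx": 0, "ry": 0, "rz": 0}, {"tx": 0, "ty": 0, "tz": 0, "rx": 0, "ry": 0, "rz": 0}, {"tx": 0, "ty": 0, "tz": 0, "rx": 0, "ry": 0, "rz": 0}]}}

```text
time: 4.9
tool_pos: [436.8, -112.3, 86.0]
tcp_rot: [3.141, -0.002, 2.882]
contact_force: [-0.3, 0.3, -1.8]
grip_width: 29.7
finger_force: 30.0
```

Request:
{"method": "carry_out", "body": {"plan": [{"tx": 0, "ty": 0, "tz": -15, "rx": 0, "ry": 0, "rz": 0}, {"tx": 0, "ty": 0, "tz": -10, "rx": 0, "ry": 0, "rz": 0}, {"tx": 0, "ty": 0, "tz": -2, "rx": 0, "ry": 0, "rz": 0}, {"tx": 0, "ty": 0, "tz": 0, "rx": 0, "ry": 0, "rz": 0}]}}

```text
time: 5.3
tool_pos: [437.5, -111.7, 59.3]
tcp_rot: [3.141, -0.001, 2.885]
contact_force: [1.1, 0.4, -1.2]
grip_width: 29.6
finger_force: 30.0
```

```bash
python3 - <<'E'
from h import *
T=bot.capture("top")[:,:,::-1];S=bot.capture("scene")[:,:,::-1]
cv2.imwrite("pics/t1.png",T);cv2.imwrite("pics/s1.png",S)
a=cv2.resize(T[170:270,390:480],None,fx=4.4,fy=4.4,interpolation=2)
b=cv2.resize(S[235:335,355:435],None,fx=4.4,fy=4.4,interpolation=2)
cv2.imwrite("pics/v1.png",np.hstack([a,b]));print(bot.get_obs()["tool_pos"])
E
```

```text
[ 438.03034042 -112.10928236   59.94966033]
```

View pics/v1.png

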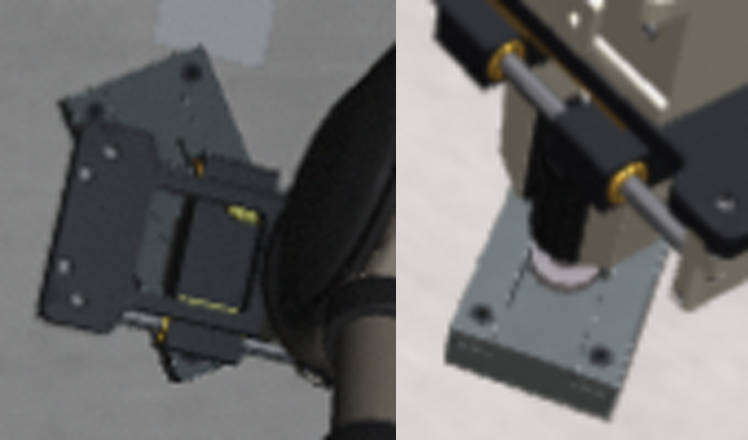

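The crop shows the steel head hovering just above the square opening, at about (565,270) in the right half. Next I'll compare its extents with the projected head at the expected pose.

```bash
python3 - <<'E'
from h import *
S=cv2.imread("pics/s1.png"); sub=S[285:305,380:408].astype(int)
g=sub.min(2); m=(g>125).astype(np.uint8)
for r in m: print("".join(".#"[v] for v in r))
ys,xs=np.nonzero(m); print(xs.min()+380,xs.max()+380,ys.max()+285)
a=np.linspace(0,2*np.pi,73)
for z in(33.2,39.2):
    p=proj("scene",np.c_[438+13*np.cos(a),-112.1+13*np.sin(a),0*a+z]); print(z,p.min(0).round(2),p.max(0).round(2))
c=proj("scene",[(438,-112.1,33.2),(443,-112.1,33.2),(438,-107.1,33.2)]);print(c.round(2),(c[1:]-c[0])/5)
E
```

```text
............................
............................
............................
............................
............................
.....#......................
......#.....................
....#.##....................
......####..................
......####..................
.......#####................
.......##############...#...
..#......###########........
..........#########.........
..............##............
............................
............................
............................
............................
............................
382 404 299
33.2 [384.55 288.6 ] [400.57 301.27]
39.2 [384.96 286.24] [401.07 298.92]
[[392.55 294.85]
 [394.38 293.12]
 [390.09 293.15]] [[ 0.36774702 -0.34622553]
 [-0.49189351 -0.34041451]]
```

The head matches the expected pose to under 1 mm: the bottom edge is near row 301 by eye against 301.3 predicted. I'll descend carefully.

Request:
{"method": "carry_out", "body": {"plan": [{"tx": 0, "ty": 0, "tz": -4, "rx": 0, "ry": 0, "rz": 0}, {"tx": 0, "ty": 0, "tz": -4, "rx": 0, "ry": 0, "rz": 0}, {"tx": 0, "ty": 0, "tz": -2, "rx": 0, "ry": 0, "rz": 0}, {"tx": 0, "ty": 0, "tz": -1, "rx": 0, "ry": 0, "rz": 0}, {"tx": 0, "ty": 0, "tz": -1, "rx": 0, "ry": 0, "rz": 0}, {"tx": 0, "ty": 0, "tz": 0, "rx": 0, "ry": 0, "rz": 0}, {"tx": 0, "ty": 0, "tz": 0, "rx": 0, "ry": 0, "rz": 0}]}}

```text
time: 6.1
tool_pos: [437.9, -112.4, 47.8]
tcp_rot: [3.142, 0.0, 2.884]
contact_force: [0.3, -0.3, -1.5]
grip_width: 29.2
finger_force: 30.0
```

Request:
{"method": "carry_out", "body": {"plan": [{"tx": 0, "ty": 0, "tz": -0.5, "rx": 0, "ry": 0, "rz": 0}, {"tx": 0, "ty": 0, "tz": -0.5, "rx": 0, "ry": 0, "rz": 0}, {"tx": 0, "ty": 0, "tz": 0, "rx": 0, "ry": 0, "rz": 0}]}}

```text
time: 6.4
tool_pos: [437.8, -112.3, 46.7]
tcp_rot: [3.141, -0.0, 2.884]
contact_force: [0.5, 0.4, -1.7]
grip_width: 29.8
finger_force: 30.0
```

Request:
{"method": "carry_out", "body": {"plan": [{"tx": 0, "ty": 0, "tz": -0.5, "rx": 0, "ry": 0, "rz": 0}, {"tx": 0, "ty": 0, "tz": -0.5, "rx": 0, "ry": 0, "rz": 0}, {"tx": 0, "ty": 0, "tz": -0.5, "rx": 0, "ry": 0, "rz": 0}, {"tx": 0, "ty": 0, "tz": 0, "rx": 0, "ry": 0, "rz": 0}]}}

```text
time: 6.8
tool_pos: [437.8, -112.3, 45.2]
tcp_rot: [3.141, -0.0, 2.884]
contact_force: [0.1, 1.0, -2.4]
grip_width: 29.3
finger_force: 30.0
```

Request:
{"method": "carry_out", "body": {"plan": [{"tx": 0, "ty": 0, "tz": -1, "rx": 0, "ry": 0, "rz": 0}, {"tx": 0, "ty": 0, "tz": -1, "rx": 0, "ry": 0, "rz": 0}, {"tx": 0, "ty": 0, "tz": 0, "rx": 0, "ry": 0, "rz": 0}]}}

```text
time: 7.1
tool_pos: [437.7, -112.3, 43.1]
tcp_rot: [3.141, -0.0, 2.884]
contact_force: [-0.3, 0.3, -2.0]
grip_width: 29.9
finger_force: 30.0
```

Request:
{"method": "carry_out", "body": {"plan": [{"tx": 0, "ty": 0, "tz": -2, "rx": 0, "ry": 0, "rz": 0}, {"tx": 0, "ty": 0, "tz": -2, "rx": 0, "ry": 0, "rz": 0}, {"tx": 0, "ty": 0, "tz": -2, "rx": 0, "ry": 0, "rz": 0}, {"tx": 0, "ty": 0, "tz": -2, "rx": 0, "ry": 0, "rz": 0}, {"tx": 0, "ty": 0, "tz": -1, "rx": 0, "ry": 0, "rz": 0}, {"tx": 0, "ty": 0, "tz": -1, "rx": 0, "ry": 0, "rz": 0}, {"tx": 0, "ty": 0, "tz": 0, "rx": 0, "ry": 0, "rz": 0}, {"tx": 0, "ty": 0, "tz": 0, "rx": 0, "ry": 0, "rz": 0}]}}

```text
time: 7.9
tool_pos: [437.9, -112.3, 33.3]
tcp_rot: [3.142, 0.0, 2.884]
contact_force: [0.1, -0.0, -0.9]
grip_width: 29.2
finger_force: 30.0
```

Request:
{"method": "carry_out", "body": {"plan": [{"tx": 0, "ty": 0, "tz": -0.5, "rx": 0, "ry": 0, "rz": 0}, {"tx": 0, "ty": 0, "tz": -0.5, "rx": 0, "ry": 0, "rz": 0}, {"tx": 0, "ty": 0, "tz": 0, "rx": 0, "ry": 0, "rz": 0}]}}

```text
time: 8.2
tool_pos: [437.8, -112.3, 32.2]
tcp_rot: [3.141, -0.0, 2.884]
contact_force: [0.2, -0.2, -0.9]
grip_width: 29.2
finger_force: 30.0
```

Request:
{"method": "carry_out", "body": {"plan": [{"tx": 2.8, "ty": 1.0, "tz": 0, "rx": 0, "ry": 0, "rz": 0}, {"tx": 2.8, "ty": 1.0, "tz": 0, "rx": 0, "ry": 0, "rz": 0}, {"tx": 2.8, "ty": 1.0, "tz": 0, "rx": 0, "ry": 0, "rz": 0}, {"tx": 0, "ty": 0, "tz": 0, "rx": 0, "ry": 0, "rz": 0}]}}

```text
time: 8.6
tool_pos: [446.8, -109.2, 32.3]
tcp_rot: [3.142, 0.001, 2.884]
contact_force: [0.0, -1.1, -0.5]
grip_width: 29.5
finger_force: 30.0
```

Request:
{"method": "carry_out", "body": {"plan": [{"tx": 1.4, "ty": 0.5, "tz": 0, "rx": 0, "ry": 0, "rz": 0}, {"tx": 1.4, "ty": 0.5, "tz": 0, "rx": 0, "ry": 0, "rz": 0}, {"tx": 0, "ty": 0, "tz": 0, "rx": 0, "ry": 0, "rz": 0}]}}

```text
time: 8.9
tool_pos: [449.2, -108.3, 32.2]
tcp_rot: [3.142, 0.0, 2.884]
contact_force: [0.2, 0.4, -1.4]
grip_width: 29.6
finger_force: 30.0
```

Request:
{"method": "carry_out", "body": {"plan": [{"tx": 1.9, "ty": 0.7, "tz": 0, "rx": 0, "ry": 0, "rz": 0}, {"tx": 1.9, "ty": 0.7, "tz": 0, "rx": 0, "ry": 0, "rz": 0}, {"tx": 0, "ty": 0, "tz": 0, "rx": 0, "ry": 0, "rz": 0}]}}

```text
time: 9.2
tool_pos: [453.2, -106.9, 32.3]
tcp_rot: [3.142, 0.0, 2.884]
contact_force: [1.0, 0.0, -0.4]
grip_width: 29.5
finger_force: 30.0
```

Request:
{"method": "carry_out", "body": {"plan": [{"tx": 1.9, "ty": 0.7, "tz": 0, "rx": 0, "ry": 0, "rz": 0}, {"tx": 1.9, "ty": 0.7, "tz": 0, "rx": 0, "ry": 0, "rz": 0}, {"tx": 0, "ty": 0, "tz": 0, "rx": 0, "ry": 0, "rz": 0}]}}

```text
time: 9.5
tool_pos: [456.9, -105.5, 32.3]
tcp_rot: [3.142, 0.0, 2.884]
contact_force: [-0.3, -0.2, -1.9]
grip_width: 29.6
finger_force: 30.0
```

Request:
{"method": "carry_out", "body": {"plan": [{"tx": 2.8, "ty": 1.0, "tz": 0, "rx": 0, "ry": 0, "rz": 0}, {"tx": 2.8, "ty": 1.1, "tz": 0, "rx": 0, "ry": 0, "rz": 0}, {"tx": 2.8, "ty": 1.0, "tz": 0, "rx": 0, "ry": 0, "rz": 0}, {"tx": 2.8, "ty": 1.0, "tz": 0, "rx": 0, "ry": 0, "rz": 0}, {"tx": 0, "ty": 0, "tz": 0, "rx": 0, "ry": 0, "rz": 0}]}}

```text
time: 10.0
tool_pos: [468.3, -101.3, 32.3]
tcp_rot: [3.142, 0.0, 2.884]
contact_force: [0.1, -0.9, -1.7]
grip_width: 30.1
finger_force: 30.0
```

Request:
{"method": "carry_out", "body": {"plan": [{"tx": 2.8, "ty": 1.0, "tz": 0, "rx": 0, "ry": 0, "rz": 0}, {"tx": 2.8, "ty": 1.1, "tz": 0, "rx": 0, "ry": 0, "rz": 0}, {"tx": 2.8, "ty": 1.0, "tz": 0, "rx": 0, "ry": 0, "rz": 0}, {"tx": 2.8, "ty": 1.0, "tz": 0, "rx": 0, "ry": 0, "rz": 0}, {"tx": 2.8, "ty": 1.0, "tz": 0, "rx": 0, "ry": 0, "rz": 0}, {"tx": 0, "ty": 0, "tz": 0, "rx": 0, "ry": 0, "rz": 0}]}}

```text
time: 10.6
tool_pos: [482.3, -96.3, 32.3]
tcp_rot: [3.141, 0.001, 2.884]
contact_force: [0.1, 0.8, -1.5]
grip_width: 29.8
finger_force: 30.0
```

Request:
{"method": "carry_out", "body": {"plan": [{"tx": 1.8, "ty": 0.8, "tz": 0, "rx": 0, "ry": 0, "rz": 0}, {"tx": 1.9, "ty": 0.7, "tz": 0, "rx": 0, "ry": 0, "rz": 0}, {"tx": 1.0, "ty": 0.4, "tz": 0, "rx": 0, "ry": 0, "rz": 0}, {"tx": 0, "ty": 0, "tz": 0, "rx": 0, "ry": 0, "rz": 0}]}}

```text
time: 11.0
tool_pos: [486.7, -94.4, 32.2]
tcp_rot: [3.142, 0.0, 2.884]
contact_force: [-0.2, 0.1, -2.1]
grip_width: 29.5
finger_force: 30.0
```

Request:
{"method": "carry_out", "body": {"plan": [{"tx": 0.5, "ty": 0.2, "tz": 0, "rx": 0, "ry": 0, "rz": 0}, {"tx": 0.5, "ty": 0.2, "tz": 0, "rx": 0, "ry": 0, "rz": 0}, {"tx": 0, "ty": 0, "tz": 0, "rx": 0, "ry": 0, "rz": 0}]}}

```text
time: 11.3
tool_pos: [487.6, -94.0, 32.3]
tcp_rot: [3.141, 0.0, 2.884]
contact_force: [-0.8, 0.1, -1.4]
grip_width: 29.1
finger_force: 30.0
```

Request:
{"method": "carry_out", "body": {"plan": [{"tx": 0.5, "ty": 0.2, "tz": 0, "rx": 0, "ry": 0, "rz": 0}, {"tx": 0.4, "ty": 0.2, "tz": 0, "rx": 0, "ry": 0, "rz": 0}, {"tx": 0, "ty": 0, "tz": 0, "rx": 0, "ry": 0, "rz": 0}]}}

```text
time: 11.6
tool_pos: [488.5, -93.6, 32.2]
tcp_rot: [3.141, 0.0, 2.884]
contact_force: [-0.5, -0.4, -0.6]
grip_width: 29.6
finger_force: 30.0
```

Request:
{"method": "carry_out", "body": {"plan": [{"tx": 0.5, "ty": 0.2, "tz": 0, "rx": 0, "ry": 0, "rz": 0}, {"tx": 0, "ty": 0, "tz": 0, "rx": 0, "ry": 0, "rz": 0}, {"tx": 0, "ty": 0, "tz": 0, "rx": 0, "ry": 0, "rz": 0}]}}

```text
time: 11.9
tool_pos: [488.9, -93.4, 32.2]
tcp_rot: [3.142, 0.0, 2.884]
contact_force: [-0.3, 0.0, -1.1]
grip_width: 29.7
finger_force: 30.0
```

Request:
{"method": "carry_out", "body": {"plan": [{"tx": 0.5, "ty": 0.2, "tz": 0, "rx": 0, "ry": 0, "rz": 0}, {"tx": 0, "ty": 0, "tz": 0, "rx": 0, "ry": 0, "rz": 0}, {"tx": 0, "ty": 0, "tz": 0, "rx": 0, "ry": 0, "rz": 0}]}}

```text
time: 12.2
tool_pos: [489.4, -93.2, 32.2]
tcp_rot: [3.141, -0.0, 2.884]
contact_force: [0.5, -0.5, -1.7]
grip_width: 29.6
finger_force: 30.0
```

Request:
{"method": "carry_out", "body": {"plan": [{"tx": 0.4, "ty": 0.2, "tz": 0, "rx": 0, "ry": 0, "rz": 0}, {"tx": 0, "ty": 0, "tz": 0, "rx": 0, "ry": 0, "rz": 0}, {"tx": 0, "ty": 0, "tz": 0, "rx": 0, "ry": 0, "rz": 0}]}}

```text
time: 12.5
tool_pos: [489.7, -93.0, 32.2]
tcp_rot: [3.142, -0.0, 2.884]
contact_force: [-0.1, -0.4, -1.2]
grip_width: 29.6
finger_force: 30.0
```

Request:
{"method": "carry_out", "body": {"plan": [{"tx": 0.5, "ty": 0.2, "tz": 0, "rx": 0, "ry": 0, "rz": 0}, {"tx": 0, "ty": 0, "tz": 0, "rx": 0, "ry": 0, "rz": 0}, {"tx": 0, "ty": 0, "tz": 0, "rx": 0, "ry": 0, "rz": 0}]}}

```text
time: 12.8
tool_pos: [489.9, -92.9, 32.2]
tcp_rot: [-3.141, -0.001, 2.884]
contact_force: [-3.3, -2.3, -0.3]
grip_width: 29.6
finger_force: 30.0
```

Request:
{"method": "carry_out", "body": {"plan": [{"tx": 0.4, "ty": 0.1, "tz": 0, "rx": 0, "ry": 0, "rz": 0}, {"tx": 0, "ty": 0, "tz": 0, "rx": 0, "ry": 0, "rz": 0}, {"tx": 0, "ty": 0, "tz": 0, "rx": 0, "ry": 0, "rz": 0}]}}

```text
time: 13.1
tool_pos: [490.0, -92.9, 32.2]
tcp_rot: [-3.141, -0.001, 2.884]
contact_force: [-4.3, -3.6, 0.9]
grip_width: 29.4
finger_force: 30.0
```

Home contact is felt at about 5.6 N, where the rail x estimate is 25. I'll back off slightly, then lift against the lips.

Request:
{"method": "carry_out", "body": {"plan": [{"tx": -0.5, "ty": -0.2, "tz": 0, "rx": 0, "ry": 0, "rz": 0}, {"tx": -0.4, "ty": -0.2, "tz": 0, "rx": 0, "ry": 0, "rz": 0}, {"tx": 0, "ty": 0, "tz": 0, "rx": 0, "ry": 0, "rz": 0}, {"tx": 0, "ty": 0, "tz": 0, "rx": 0, "ry": 0, "rz": 0}]}}

```text
time: 13.5
tool_pos: [489.9, -93.0, 32.2]
tcp_rot: [3.141, 0.0, 2.884]
contact_force: [-1.7, -1.4, -1.2]
grip_width: 29.6
finger_force: 30.0
```

Request:
{"method": "carry_out", "body": {"plan": [{"tx": 0, "ty": 0, "tz": 0.5, "rx": 0, "ry": 0, "rz": 0}, {"tx": 0, "ty": 0, "tz": 0.5, "rx": 0, "ry": 0, "rz": 0}, {"tx": 0, "ty": 0, "tz": 0.5, "rx": 0, "ry": 0, "rz": 0}, {"tx": 0, "ty": 0, "tz": 0, "rx": 0, "ry": 0, "rz": 0}, {"tx": 0, "ty": 0, "tz": 0, "rx": 0, "ry": 0, "rz": 0}]}}

```text
time: 14.0
tool_pos: [489.8, -93.0, 33.8]
tcp_rot: [3.141, -0.0, 2.884]
contact_force: [-1.1, -0.2, -2.2]
grip_width: 29.6
finger_force: 30.0
```

Request:
{"method": "carry_out", "body": {"plan": [{"tx": 0, "ty": 0, "tz": 0.5, "rx": 0, "ry": 0, "rz": 0}, {"tx": 0, "ty": 0, "tz": 0, "rx": 0, "ry": 0, "rz": 0}, {"tx": 0, "ty": 0, "tz": 0, "rx": 0, "ry": 0, "rz": 0}]}}

```text
time: 14.3
tool_pos: [489.9, -93.1, 34.3]
tcp_rot: [3.141, 0.0, 2.884]
contact_force: [-2.0, -0.9, -2.2]
grip_width: 29.6
finger_force: 30.0
```

Request:
{"method": "carry_out", "body": {"plan": [{"tx": -0.2, "ty": -0.1, "tz": 0.4, "rx": 0, "ry": 0, "rz": 0}, {"tx": 0, "ty": 0, "tz": 0, "rx": 0, "ry": 0, "rz": 0}, {"tx": 0, "ty": 0, "tz": 0, "rx": 0, "ry": 0, "rz": 0}]}}

```text
time: 14.6
tool_pos: [489.8, -93.2, 34.6]
tcp_rot: [3.141, 0.0, 2.884]
contact_force: [-0.6, -0.3, -3.4]
grip_width: 29.5
finger_force: 29.9
```

Request:
{"method": "carry_out", "body": {"plan": [{"tx": 0, "ty": 0, "tz": 0.4, "rx": 0, "ry": 0, "rz": 0}, {"tx": 0, "ty": 0, "tz": 0, "rx": 0, "ry": 0, "rz": 0}, {"tx": 0, "ty": 0, "tz": 0, "rx": 0, "ry": 0, "rz": 0}]}}

```text
time: 14.9
tool_pos: [489.7, -93.2, 34.7]
tcp_rot: [3.141, 0.0, 2.884]
contact_force: [1.8, 0.0, -10.4]
grip_width: 29.7
finger_force: 29.9
```

Request:
{"method": "carry_out", "body": {"plan": [{"tx": 0, "ty": 0, "tz": 0.1, "rx": 0, "ry": 0, "rz": 0}, {"tx": 0, "ty": 0, "tz": 0, "rx": 0, "ry": 0, "rz": 0}, {"tx": 0, "ty": 0, "tz": 0, "rx": 0, "ry": 0, "rz": 0}, {"tx": 0, "ty": 0, "tz": 0, "rx": 0, "ry": 0, "rz": 0}]}}

```text
time: 15.3
tool_pos: [489.7, -93.2, 34.8]
tcp_rot: [3.141, -0.0, 2.884]
contact_force: [4.0, -0.5, -17.3]
grip_width: 29.7
finger_force: 29.9
```

Request:
{"method": "carry_out", "body": {"plan": [{"tx": 0, "ty": 0, "tz": -0.15, "rx": 0, "ry": 0, "rz": 0}, {"tx": 0, "ty": 0, "tz": 0, "rx": 0, "ry": 0, "rz": 0}, {"tx": 0, "ty": 0, "tz": 0, "rx": 0, "ry": 0, "rz": 0}]}}

```text
time: 15.6
tool_pos: [489.7, -93.2, 34.8]
tcp_rot: [3.141, -0.0, 2.884]
contact_force: [3.9, -1.5, -18.2]
grip_width: 29.5
finger_force: 29.9
```

Request:
{"method": "carry_out", "body": {"plan": [{"tx": 0, "ty": 0, "tz": 0, "rx": 0, "ry": 0, "rz": 0}, {"tx": 0, "ty": 0, "tz": 0, "rx": 0, "ry": 0, "rz": 0}, {"tx": 0, "ty": 0, "tz": 0, "rx": 0, "ry": 0, "rz": 0}]}}

```text
time: 15.9
tool_pos: [489.6, -93.2, 34.8]
tcp_rot: [3.141, -0.0, 2.884]
contact_force: [4.8, -1.0, -20.2]
grip_width: 29.4
finger_force: 29.9
```

Integral action is making the force creep up, so I'll back off now.

Request:
{"method": "carry_out", "body": {"plan": [{"tx": 0, "ty": 0, "tz": -0.4, "rx": 0, "ry": 0, "rz": 0}, {"tx": 0, "ty": 0, "tz": 0, "rx": 0, "ry": 0, "rz": 0}]}}

```text
time: 16.1
tool_pos: [489.7, -93.2, 34.8]
tcp_rot: [3.142, 0.0, 2.884]
contact_force: [4.0, -0.5, -16.1]
grip_width: 29.6
finger_force: 29.9
```

Request:
{"method": "carry_out", "body": {"plan": [{"tx": 0, "ty": 0, "tz": 0, "rx": 0, "ry": 0, "rz": 0}, {"tx": 0, "ty": 0, "tz": 0, "rx": 0, "ry": 0, "rz": 0}]}}

```text
time: 16.3
tool_pos: [489.7, -93.2, 34.8]
tcp_rot: [3.142, 0.0, 2.884]
contact_force: [3.1, -0.3, -14.0]
grip_width: 29.6
finger_force: 29.9
```

Request:
{"method": "carry_out", "body": {"plan": [{"tx": 0, "ty": 0, "tz": 0.1, "rx": 0, "ry": 0, "rz": 0}, {"tx": 0, "ty": 0, "tz": 0, "rx": 0, "ry": 0, "rz": 0}]}}

```text
time: 16.5
tool_pos: [489.7, -93.2, 34.8]
tcp_rot: [3.142, 0.0, 2.884]
contact_force: [3.8, -0.5, -14.9]
grip_width: 29.6
finger_force: 29.9
```

Request:
{"method": "carry_out", "body": {"plan": [{"tx": 0, "ty": 0, "tz": 0, "rx": 0, "ry": 0, "rz": 0}, {"tx": 0, "ty": 0, "tz": 0, "rx": 0, "ry": 0, "rz": 0}, {"tx": 0, "ty": 0, "tz": 0, "rx": 0, "ry": 0, "rz": 0}]}}

```text
time: 16.8
tool_pos: [489.7, -93.2, 34.8]
tcp_rot: [3.142, 0.0, 2.884]
contact_force: [4.9, -0.1, -13.8]
grip_width: 29.4
finger_force: 29.9
```

Request:
{"method": "carry_out", "body": {"plan": [{"tx": 0, "ty": 0, "tz": 0, "rx": 0, "ry": 0, "rz": 0}, {"tx": 0, "ty": 0, "tz": 0, "rx": 0, "ry": 0, "rz": 0}, {"tx": 0, "ty": 0, "tz": 0, "rx": 0, "ry": 0, "rz": 0}, {"tx": 0, "ty": 0, "tz": 0, "rx": 0, "ry": 0, "rz": 0}]}}

```text
time: 17.2
tool_pos: [489.7, -93.2, 34.8]
tcp_rot: [3.142, 0.0, 2.884]
contact_force: [3.1, -0.1, -13.2]
grip_width: 29.5
finger_force: 29.9
```

Request:
{"method": "carry_out", "body": {"plan": [{"tx": 0, "ty": 0, "tz": 0.04, "rx": 0, "ry": 0, "rz": 0}, {"tx": 0, "ty": 0, "tz": 0, "rx": 0, "ry": 0, "rz": 0}, {"tx": 0, "ty": 0, "tz": 0, "rx": 0, "ry": 0, "rz": 0}, {"tx": 0, "ty": 0, "tz": 0, "rx": 0, "ry": 0, "rz": 0}, {"tx": 0, "ty": 0, "tz": 0, "rx": 0, "ry": 0, "rz": 0}]}}

```text
time: 17.7
tool_pos: [489.6, -93.2, 34.7]
tcp_rot: [3.142, 0.0, 2.884]
contact_force: [4.2, -0.1, -13.7]
grip_width: 29.2
finger_force: 29.9
```

Request:
{"method": "carry_out", "body": {"plan": [{"tx": 0, "ty": 0, "tz": 0, "rx": 0, "ry": 0, "rz": 0}, {"tx": 0, "ty": 0, "tz": 0, "rx": 0, "ry": 0, "rz": 0}, {"tx": 0, "ty": 0, "tz": 0, "rx": 0, "ry": 0, "rz": 0}]}}

```text
time: 18.0
tool_pos: [489.7, -93.2, 34.8]
tcp_rot: [3.141, 0.0, 2.884]
contact_force: [4.6, 0.1, -13.3]
grip_width: 29.4
finger_force: 29.9
```

Request:
{"method": "carry_out", "body": {"plan": [{"tx": 0, "ty": 0, "tz": 0, "rx": 0, "ry": 0, "rz": 0}, {"tx": 0, "ty": 0, "tz": 0, "rx": 0, "ry": 0, "rz": 0}, {"tx": 0, "ty": 0, "tz": 0, "rx": 0, "ry": 0, "rz": 0}, {"tx": 0, "ty": 0, "tz": 0, "rx": 0, "ry": 0, "rz": 0}]}}

```text
time: 18.4
tool_pos: [489.7, -93.2, 34.8]
tcp_rot: [3.141, 0.0, 2.884]
contact_force: [4.6, -0.7, -13.0]
grip_width: 29.5
finger_force: 29.9
```

Request:
{"method": "carry_out", "body": {"plan": [{"tx": 0, "ty": 0, "tz": 0, "rx": 0, "ry": 0, "rz": 0}, {"tx": 0, "ty": 0, "tz": 0, "rx": 0, "ry": 0, "rz": 0}, {"tx": 0, "ty": 0, "tz": 0, "rx": 0, "ry": 0, "rz": 0}, {"tx": 0, "ty": 0, "tz": 0, "rx": 0, "ry": 0, "rz": 0}, {"tx": 0, "ty": 0, "tz": 0, "rx": 0, "ry": 0, "rz": 0}]}}

```text
time: 18.9
tool_pos: [489.7, -93.2, 34.7]
tcp_rot: [3.142, 0.0, 2.884]
contact_force: [3.6, -0.9, -13.1]
grip_width: 29.7
finger_force: 29.9
```

Request:
{"method": "carry_out", "body": {"plan": [{"tx": 0, "ty": 0, "tz": 0, "rx": 0, "ry": 0, "rz": 0}, {"tx": 0, "ty": 0, "tz": 0, "rx": 0, "ry": 0, "rz": 0}, {"tx": 0, "ty": 0, "tz": 0, "rx": 0, "ry": 0, "rz": 0}, {"tx": 0, "ty": 0, "tz": 0, "rx": 0, "ry": 0, "rz": 0}, {"tx": 0, "ty": 0, "tz": 0, "rx": 0, "ry": 0, "rz": 0}]}}

```text
time: 19.4
tool_pos: [489.7, -93.2, 34.7]
tcp_rot: [3.141, 0.0, 2.884]
contact_force: [3.5, 0.2, -12.5]
grip_width: 29.5
finger_force: 29.9
```

The pull held steady for about 2.6 s (net 11–12.5 N upward). Now I'll lower it gently.

Request:
{"method": "carry_out", "body": {"plan": [{"tx": 0, "ty": 0, "tz": -0.5, "rx": 0, "ry": 0, "rz": 0}, {"tx": 0, "ty": 0, "tz": -0.5, "rx": 0, "ry": 0, "rz": 0}, {"tx": 0, "ty": 0, "tz": -0.5, "rx": 0, "ry": 0, "rz": 0}, {"tx": 0, "ty": 0, "tz": -0.5, "rx": 0, "ry": 0, "rz": 0}, {"tx": 0, "ty": 0, "tz": -0.5, "rx": 0, "ry": 0, "rz": 0}, {"tx": 0, "ty": 0, "tz": -0.5, "rx": 0, "ry": 0, "rz": 0}, {"tx": 0, "ty": 0, "tz": 0, "rx": 0, "ry": 0, "rz": 0}, {"tx": 0, "ty": 0, "tz": 0, "rx": 0, "ry": 0, "rz": 0}, {"tx": 0, "ty": 0, "tz": 0, "rx": 0, "ry": 0, "rz": 0}]}}

```text
time: 20.3
tool_pos: [489.7, -93.2, 31.7]
tcp_rot: [3.142, 0.0, 2.884]
contact_force: [-0.4, 0.8, -2.1]
grip_width: 29.3
finger_force: 30.0
```

Request:
{"method": "carry_out", "body": {"plan": [{"tx": 0, "ty": 0, "tz": -0.3, "rx": 0, "ry": 0, "rz": 0}, {"tx": 0, "ty": 0, "tz": -0.2, "rx": 0, "ry": 0, "rz": 0}, {"tx": 0, "ty": 0, "tz": 0, "rx": 0, "ry": 0, "rz": 0}, {"tx": 0, "ty": 0, "tz": 0, "rx": 0, "ry": 0, "rz": 0}]}}

```text
time: 20.7
tool_pos: [489.6, -93.2, 31.2]
tcp_rot: [3.142, 0.0, 2.884]
contact_force: [-0.4, -0.3, -1.9]
grip_width: 29.8
finger_force: 30.0
```

Request:
{"method": "carry_out", "body": {"plan": [{"tx": 0, "ty": 0, "tz": -0.3, "rx": 0, "ry": 0, "rz": 0}, {"tx": 0, "ty": 0, "tz": 0, "rx": 0, "ry": 0, "rz": 0}, {"tx": 0, "ty": 0, "tz": 0, "rx": 0, "ry": 0, "rz": 0}]}}

```text
time: 21.0
tool_pos: [489.6, -93.2, 30.9]
tcp_rot: [3.142, -0.0, 2.884]
contact_force: [-0.4, -0.2, -0.7]
grip_width: 29.5
finger_force: 30.0
```

Request:
{"method": "carry_out", "body": {"plan": [{"tx": 0, "ty": 0, "tz": -0.2, "rx": 0, "ry": 0, "rz": 0}, {"tx": 0, "ty": 0, "tz": 0, "rx": 0, "ry": 0, "rz": 0}, {"tx": 0, "ty": 0, "tz": 0, "rx": 0, "ry": 0, "rz": 0}]}}

```text
time: 21.3
tool_pos: [489.7, -93.2, 30.8]
tcp_rot: [3.141, 0.0, 2.884]
contact_force: [0.5, -0.5, -0.9]
grip_width: 29.5
finger_force: 30.0
```

Request:
{"method": "carry_out", "body": {"plan": [{"tx": 0, "ty": 0, "tz": 0, "rx": 0, "ry": 0, "rz": 0}, {"tx": 0, "ty": 0, "tz": 0, "rx": 0, "ry": 0, "rz": 0}, {"tx": 0, "ty": 0, "tz": 0, "rx": 0, "ry": 0, "rz": 0}, {"tx": 0, "ty": 0, "tz": 0, "rx": 0, "ry": 0, "rz": 0}, {"tx": 0, "ty": 0, "tz": 0, "rx": 0, "ry": 0, "rz": 0}, {"tx": 0, "ty": 0, "tz": 0, "rx": 0, "ry": 0, "rz": 0}, {"tx": 0, "ty": 0, "tz": 0, "rx": 0, "ry": 0, "rz": 0}, {"tx": 0, "ty": 0, "tz": 0, "rx": 0, "ry": 0, "rz": 0}, {"tx": 0, "ty": 0, "tz": 0, "rx": 0, "ry": 0, "rz": 0}, {"tx": 0, "ty": 0, "tz": 0, "rx": 0, "ry": 0, "rz": 0}], "gripper": 0}}

```text
time: 22.3
tool_pos: [489.6, -93.2, 30.7]
tcp_rot: [3.141, -0.0, 2.884]
contact_force: [-0.3, 0.3, -0.4]
grip_width: 91.9
finger_force: 0.0
```

Request:
{"method": "carry_out", "body": {"plan": [{"tx": 0, "ty": 0, "tz": 10, "rx": 0, "ry": 0, "rz": 0}, {"tx": 0, "ty": 0, "tz": 20, "rx": 0, "ry": 0, "rz": 0}, {"tx": 0, "ty": 0, "tz": 30, "rx": 0, "ry": 0, "rz": 0}, {"tx": 0, "ty": 0, "tz": 30, "rx": 0, "ry": 0, "rz": 0}, {"tx": 0, "ty": 30, "tz": 30, "rx": 0, "ry": 0, "rz": 0}, {"tx": 0, "ty": 40, "tz": 10, "rx": 0, "ry": 0, "rz": 0}, {"tx": 0, "ty": 40, "tz": 0, "rx": 0, "ry": 0, "rz": 0}, {"tx": 0, "ty": 40, "tz": 0, "rx": 0, "ry": 0, "rz": 0}, {"tx": 0, "ty": 30, "tz": 0, "rx": 0, "ry": 0, "rz": 0}, {"tx": 0, "ty": 20, "tz": 0, "rx": 0, "ry": 0, "rz": 0}, {"tx": 0, "ty": 0, "tz": 0, "rx": 0, "ry": 0, "rz": 0}, {"tx": 0, "ty": 0, "tz": 0, "rx": 0, "ry": 0, "rz": 0}]}}

```text
time: 23.5
tool_pos: [489.6, 106.7, 161.2]
tcp_rot: [-3.141, 0.001, 2.885]
contact_force: [0.2, -0.2, -0.5]
grip_width: 92.0
finger_force: 0.0
```

```bash
python3 - <<'E'
from h import *
T=bot.capture("top")[:,:,::-1];S=bot.capture("scene")[:,:,::-1]
a=cv2.resize(T[170:270,390:480],None,fx=4.4,fy=4.4,interpolation=2)
b=cv2.resize(S[235:335,355:435],None,fx=4.4,fy=4.4,interpolation=2)
cv2.imwrite("pics/v2.png",np.hstack([a,b]));o=bot.get_obs();print(o["time"],o["tool_pos"],o["grip_width"])
e=[490.1,-93.2,67]; p=proj("top",[e])[0];print(p,(p-[390,170]+.5)*4.4,(proj("scene",[e])[0]-[355,235]+.5)*4.4+[396,0])
u=blob(T,p,5,0);print(u,ray("top",[u],67))
E
```

```text
23.6 [489.68851396 105.89479628 160.9850549 ] 91.77864364037592
[434.11647109 204.01114276] [196.31247281 151.84902815] [616.96528964 103.02083525]
[434.22857143 203.87099567] [[490.34428975 -93.41209785  67.        ]]
```

View pics/v2.png

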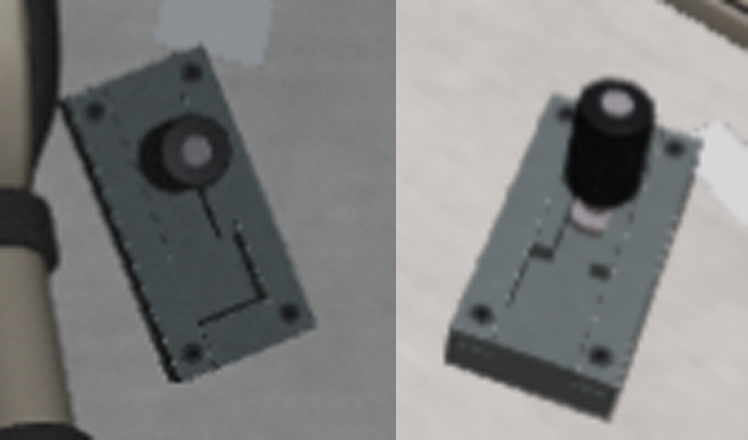

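The stud stands upright and released. Its top spot is at (197,152) in the crop, about 0.3 mm from the predicted home position. I'll hand the job in.

```bash
python3 -c "
from plant import bot
print(bot.close_job())"
```

```text
the job is handed in; nothing more can be done
None
```

The stud is home, upright and released in the rail, and the job is handed in. It was pulled up against the lips at about 12 N for roughly 2.6 s, but while I was setting that pull the wrist reading briefly peaked at 20.2 N, which I estimate at just over 19 N on the rail, close to the 20 N limit; no verdict came back at hand-in.

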